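# Tip the egg carton onto the scan pad and book it in

### The arm

A 7-joint arm with a two-finger parallel gripper is mounted at the origin on the work surface. World frame = base frame: x ahead of the robot, y to its left, z up, the work surface at z = 0. Lengths are in m, angles in rad, forces in N, time in s.
With the tool pointing down it reaches from about 0.4 to 0.875 m from the base axis. Payload 19.3 kg.
Tool frame: the origin (TCP) lies at the very end of the fingers, on their centre line; the grasp point (between the pads) lies 19 mm behind it (bot.pinch_z is the distance from the TCP to the grasp point, in m); y points along the fingers, x is the direction in which the jaws open and shut, and the axes are right-handed (so a half turn about y gives the same grasp; the last joint's range is limited). The gripper opens to 85 mm and grips with 20 to 120 N. Pads are 22 mm wide; open, the fingers measure 114 mm over their backs; the gripper's body (76 mm by 85 mm) begins 54 mm behind the grasp point. The pads swing forward as they close: fully open they stand 13 mm farther back than shut.
Start: joints at [1.068, 0.521, -0.036, 1.599, 0.021, 1.021, -0.113], TCP at [0.262, -0.567, 0.231] pointing down, gripper open.
Joint ranges: [-2.91, 2.91], [-0.3, 2.13], [-1.5, 1.42], [0.17, 2.43], [-1.26, 4.41], [0.16, 1.93], [-2.52, 2.52]. Speed limits (rad/s): [1.89, 1.89, 2.39, 2.39, 3.01, 3.01, 3.01].

### API

Orientations are given as [roll, pitch, yaw] about the fixed x, y, z axes, in that order (R = Rz(yaw) Ry(pitch) Rx(roll)).
In Python, from workcell import bot gives the robot as it stands. The module is installed in compiled form; this text tells all that it offers.
- The arm moves only by the tool arm_command, never from a script. Its argument "moves" is a list of rows, each an object of numbers: "rx", "ry", "rz": the turn, a rotation vector about the tool's x, y, z in rad; "x", "y", "z": the shift along the tool's x, y, z in cm; "gripper": the opening, from -1 (shut) to 1 (fully open). In form: [{"rx": .., "ry": .., "rz": .., "x": .., "y": .., "z": .., "gripper": ..}, ...]. A call has 1 to 5 rows; each row is the pose to reach, as a shift and turn from the pose commanded when the call began, along the tool's axes at that moment; what a row does not reach only later rows make up. A row lasts 1/12 s, in which the tool goes at most 41.7 mm and 7.16 degrees, less where a joint would pass 70% of its speed; a pose out of reach is approached as far as the arm can. A call with a gripper value outside its range is refused whole. The fingers move at their own pace and stop on an object; "squeeze" is the grip in N (left out, the last holds). Time passes only in rows, so rows that repeat a pose let the fingers close. It gives the time, the measured TCP pose, the force and the opening at its end, in the units of the state.
- bot.observe(): the state, without advancing time (a new reading comes with each control period).
- bot.grab_frame(name): name is "scene" or "top"; returns (picture, depth): 420x560x3 uint8, red, green, blue; 420x560 float32, m along the optical axis (not along the pixel's ray), 0 where there is no reading.
- bot.camera_model(name): a dict with "vfov" (degrees; the focal length in pixels is half the picture's height over the tangent of half this angle, whatever the lens; pixels are square), "cx", "cy" (the principal point, pixels), "dist_coeffs" ([k1, k2, p1, p2, k3] as OpenCV has them; the pictures are not rectified), "extrinsics" (4x4, takes a point from camera to world coordinates). Camera axes: x right, y down, z forward; pixel columns grow to the right and rows downward; lengths in m; the calibration is good to about 2 mm. A picture is of the moment at which its call begins. camera_model takes no time and is no camera call.
- bot.job_done(): hands the job in, once; it reports no verdict.
Trained networks look in the newest picture that a camera, given by its name, has taken for a name from the list of things; names that differ only in an ending like _2 or _b are one class to them, and where a whole thing is asked for, a point or a joint stands for the part that bears it (a point fixed in the world has none). Each returns a list of dicts, best first, with "p" (0 to 1); they miss things now and then, are a little off and sometimes report something else, mostly with a low value. They report only what shows in the picture. A call takes as long as a camera call. They do not tell look-alikes from the thing itself.
- bot.spot_in(name, camera): "box" ([left, top, right, bottom] in pixels, round what is visible of it).
- bot.masks_of(name, camera): "mask" (420x560 bool, what is visible of it) and "box" ([left, top, right, bottom] in pixels, round what is visible of it).
The state is a dict: "clock": time; "qpos": joint angles; "qd": joint speeds; "joint_efforts": joint torques, N m; "position": TCP position; "tool_rot": TCP orientation; "force": force on the tool from outside, world axes, zero at the start; "moment": the same for the moment, N m; "grip_width": finger opening in m.
Only numpy, scipy, OpenCV 4.12 (cv2) and the standard library are available. Lean on these libraries where they do the work, as an engineer would, in place of code of your own. Each camera call takes 0.05 s, during which the arm holds its last target.

### The job

Book in the egg-white carton (the upright one with the yellow band): push it over with the fingertips, high up so that it tips where it stands instead of sliding along, and falls flat on its broad face to lie wholly inside the white outline on the black scan pad; then press the green key on the grey console all the way down and let go. Only push, gently: never pinch, lift or carry the carton. Do not press the white key, and leave the blue-banded carton standing in its place and everything else where it is.

Things in the scene. Friction and masses are not known exactly. Their poses are not given: they have to be found in the camera images.
- egg_carton: Carton to tip: white, yellow band, orange cap; 60 mm wide (its x), 40 mm thick (y), 140 mm tall (z) plus a cap 8 mm high; 0.2 to 0.45 kg. Origin: centre of its underside. Starts upright on either end of the pad, astride the outline's end line, its y along the pad's y within 7 degrees. Pushed low it slides; past about 16 degrees of lean it falls by itself. Either broad face may lie down.
- egg_corner0 (a point): Corner of the egg carton's box: at the underside, x = -30 mm, y = 0 (mid-thickness) in the carton's frame
- egg_corner1 (a point): Likewise: underside, x = +30 mm, y = 0
- egg_corner2 (a point): Likewise: top end (140 mm above the underside), x = -30 mm, y = 0
- egg_corner3 (a point): Likewise: top end, x = +30 mm, y = 0
- milk_carton: The other carton, same shape and size, white with a blue band and blue cap, upright at the other end of the pad (the two change places). Leave it standing. Origin: centre of its underside.
- pad: Scan pad: fixed black plate, 150 mm (its x) by 360 mm (y), 4 mm thick; centred on it a white outline, inner size 130 mm (x) by 240 mm (y). Origin: centre of its underside, on the counter. The cartons' inner lower edges start 20 to 34 mm inside the outline's ends, so a carton tipped about that edge towards the pad's middle comes to lie inside.
- console: The key console: a fixed grey box 64 mm (x) by 160 mm (y) by 28 mm high on the counter between the robot and the pad, a small green display in its middle, the green key 52 mm to its +y and the white key 52 mm to its -y. Origin: centre of its underside.
- key_green (a joint): Travel of the green round push key (26 mm across, in a dark housing on the console): 0 is up, 0.006 m is fully down. Spring-loaded: about 5 N when fully down; counts as pressed beyond 0.0045 m.
- key_green_top (a point): Centre of the green key's top face; the key is pressed straight down
- key_white (a joint): Travel of the white key (same kind): 0 up, 0.006 m down. Not to be pressed.
- key_white_top (a point): Centre of the white key's top face
- spice_jar: Bystander: small jar with a red lid, 52 mm across, 85 mm high. Origin: centre of its underside.
- syrup_bottle: Bystander: amber bottle, 56 mm across, 150 mm high. Origin: centre of its underside.
- bowl: Bystander: small metal bowl, 100 mm across, 45 mm high. Origin: centre of its underside.
- cup: Bystander: white cup, 72 mm across, 80 mm high. Origin: centre of its underside.
- spatula: Bystander: kitchen spatula with a red handle lying flat on the counter. Origin: on its underside.
There are look-alikes about, which are no part of the job. What is shaped like the console but purple or red is not meant.

How it is judged:
On the way, in this order (a step that is already met when the one before it is completed fails the run):
1. the egg carton lies flat on a broad face inside the outline (angle between the y axis of egg_carton and the z axis of pad, either way round below 0.1 rad and height (world z) of egg_carton below 0.032 m and x of egg_corner0 in the frame of pad between -0.066 and 0.066 m and y of egg_corner0 in the frame of pad between -0.121 and 0.121 m and x of egg_corner1 in the frame of pad between -0.066 and 0.066 m and y of egg_corner1 in the frame of pad between -0.121 and 0.121 m and x of egg_corner2 in the frame of pad between -0.066 and 0.066 m and y of egg_corner2 in the frame of pad between -0.121 and 0.121 m and x of egg_corner3 in the frame of pad between -0.066 and 0.066 m and y of egg_corner3 in the frame of pad between -0.121 and 0.121 m and linear speed of egg_carton below 0.03 m/s), for 0.3 s.
2. the green key is pressed down (value of joint key_green above 0.0045 m), for 0.05 s.
At the end, for the whole second after the job is handed in: The egg carton rests on a broad face (within 6 degrees of flat), its four box corners inside the outline (1 mm allowance); the green key was pressed after that and is up; the blue carton is upright within 20 mm of its place, other things within 30 mm of theirs (all of step 1 and angular speed of egg_carton below 0.2 rad/s and value of joint key_green below 0.002 m and angle between milk_carton's own z axis and vertical below 0.1 rad and distance of milk_carton from where it was at the start of the episode below 0.02 m and distance of each of spice_jar, syrup_bottle, bowl, cup, spatula from where it was at the start of the episode below 0.03 m); the robot touches nothing.
It fails at once if the egg carton is lifted off the pad, or slid over 20 mm while still upright (height (world z) of egg_carton above 0.045 m or (angle between egg_carton's own z axis and vertical below 0.15 rad and distance of egg_carton from where it was at the start of the episode above 0.02 m)).
It fails at once if the egg carton is pinched or struck (over 15 N from the fingers) (contact force between the fingers and egg_carton above 15 N).
It fails at once if the white key is pressed, or the green key before the carton lies flat (value of joint key_white above 0.0035 m or (value of joint key_green above 0.0045 m and angle between the y axis of egg_carton and the z axis of pad, either way round above 0.3 rad)).
It fails at once if the blue-banded carton is tipped or shifted (angle between milk_carton's own z axis and vertical above 0.2 rad or distance of milk_carton from where it was at the start of the episode above 0.025 m).
It fails at once if a bystander is disturbed (distance of any of spice_jar, syrup_bottle, bowl, cup, spatula from where it was at the start of the episode above 0.035 m).
It also fails if it takes over 43 s, if anything falls off the work surface, if the arm or the gripper's body presses on something with over 40 N, if the wrist force passes 120 N, or if a joint passes its speed limit or range.

## Working session

There is one attempt and no reset: what is moved stays moved. The work goes in short steps, Python scripts to look and compute and a tool call to move; the robot and the scene stay as the last step left them, time stands still between calls to the robot, and variables do not carry over. Pictures are saved under pics/ and viewed, and the job is handed in when it is done.

Besides the shell and the picture viewer there is one more tool, called after "Call:" by a JSON object that holds its "name" and its "arguments". arm_command: Moves the arm, as the interface text tells. Its arguments: {"type":"object","properties":{"moves":{"type":"array"},"squeeze":{"type":"number"}},"required":["moves"]}

```bash
mkdir -p pics
python3 - <<'E'
from workcell import bot
import cv2
print(bot.observe())
for n in("scene","top"):
    im,d=bot.grab_frame(n); cv2.imwrite(f"pics/{n}0.png",im[:,:,::-1]); print(bot.camera_model(n))
    for t in("egg_carton","milk_carton","pad","console","key_green","key_white"):
        print(n,t,[(r["p"],r["box"]) for r in bot.spot_in(t,n)][:3])
E
```

```text
{'clock': 0.0, 'qpos': array([ 1.06781169,  0.52194574, -0.03631355,  1.59998103,  0.02119532,
        1.02109701, -0.11278954]), 'qd': array([ 0.00145231, -0.00155284, -0.00223724, -0.00119821, -0.00141534,
        0.00042795,  0.00062256]), 'joint_efforts': array([-4.36147557e-04, -9.27111769e+01,  1.97946690e+00, -3.69927013e+01,
        1.77084259e-02,  8.13615101e-03, -8.25269376e-05]), 'position': array([ 0.26195308, -0.56710417,  0.23077809]), 'tool_rot': array([-1.57087338e+00,  1.04348762e-03, -1.13802618e+00]), 'force': array([-0.55168544,  0.128209  , -0.52601256]), 'moment': array([ 0.0212525 ,  0.04394172, -0.05104428]), 'grip_width': 0.08549883362300248}
{'vfov': 46.413969195525155, 'cx': 277.2719448755419, 'cy': 212.19564970479098, 'dist_coeffs': array([-0.16333109,  0.        ,  0.        ,  0.        ,  0.        ]), 'extrinsics': array([[ 0.70715329,  0.36851304, -0.60343382,  1.43159529],
       [ 0.70693418, -0.38461296,  0.59356292, -0.90173347],
       [-0.01335279, -0.84632796, -0.53249478,  0.9000372 ],
       [ 0.        ,  0.        ,  0.        ,  1.       
[... 916 characters left out ...]
7533785e-03, -2.14658187e-01, -9.76672746e-01,
         1.59267697e+00],
       [ 0.00000000e+00,  0.00000000e+00,  0.00000000e+00,
         1.00000000e+00]])}
top egg_carton [(0.66, [227.1, 176.9, 247.4, 209.6])]
top milk_carton [(0.89, [302.3, 159.7, 321.8, 197.8])]
top pad [(0.88, [214.9, 160.2, 342.1, 221.4])]
top console [(0.63, [212.3, 270.7, 268.2, 296.0]), (0.61, [274.8, 236.9, 331.1, 263.3]), (0.58, [322.3, 283.5, 376.6, 312.3])]
top key_green [(0.63, [217.9, 280.5, 225.5, 285.2]), (0.48, [331.6, 295.3, 339.5, 304.7]), (0.47, [281.0, 246.1, 289.5, 254.7])]
top key_white [(0.38, [316.8, 245.6, 323.7, 251.9]), (0.35, [278.1, 242.3, 291.9, 253.1]), (0.31, [343.9, 123.7, 363.2, 148.0])]
```

Run:
```python
import cv2
a=cv2.imread("pics/top0.png");cv2.imwrite("pics/top0c.png",cv2.resize(a[110:330,190:420],None,fx=2.7,fy=2.7,interpolation=cv2.INTER_CUBIC)[:600])
a=cv2.imread("pics/scene0.png");cv2.imwrite("pics/scene0c.png",cv2.resize(a[150:320,140:450],None,fx=2.5,fy=2.5,interpolation=cv2.INTER_CUBIC))
```

```text
(no output)
```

View pics/top0c.png

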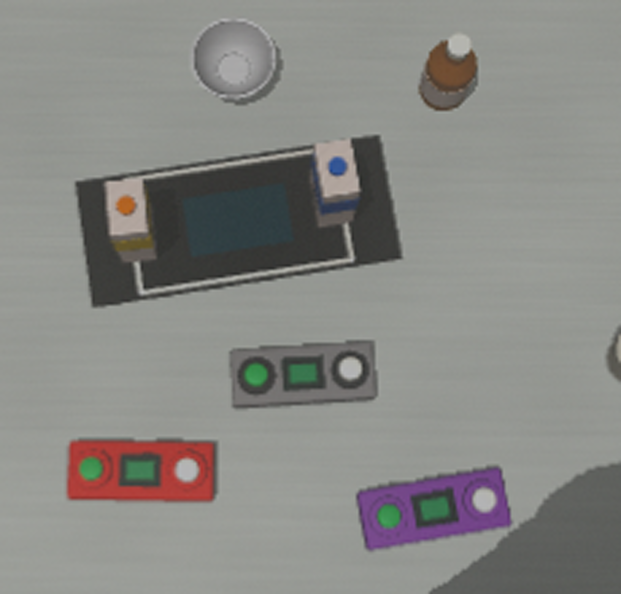

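View pics/scene0c.png

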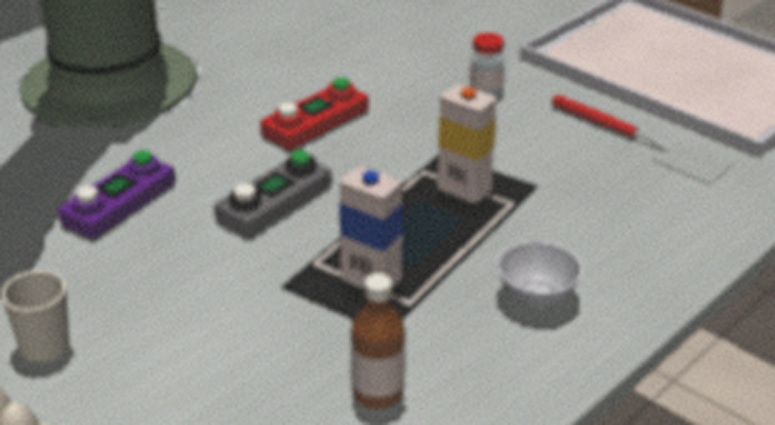

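View pics/top0.png

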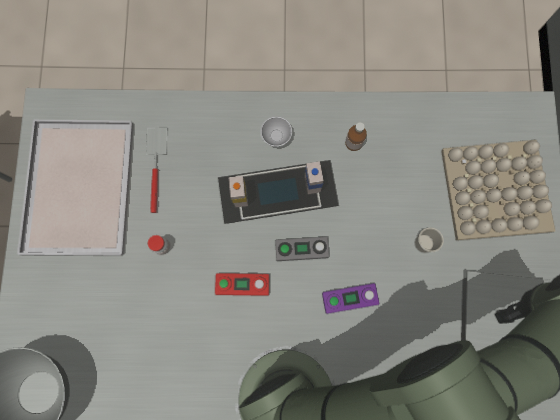

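```bash
cat > h.py <<'E'
from workcell import bot
import cv2, numpy as np
def K(c):
    f=210/np.tan(np.radians(c["vfov"]/2)); return np.array([[f,0,c["cx"]],[0,f,c["cy"]],[0,0,1]])
def plane(n,pts,z):
    c=bot.camera_model(n);p=cv2.undistortPoints(np.array(pts,float).reshape(-1,1,2),K(c),c["dist_coeffs"]).reshape(-1,2)
    r=np.c_[p,np.ones(len(p))]@c["extrinsics"][:3,:3].T;o=c["extrinsics"][:3,3]
    return o+r*((z-o[2])/r[:,2])[:,None]
def cloud(n,d):
    c=bot.camera_model(n);v,u=np.mgrid[:420,:560]
    p=cv2.undistortPoints(np.c_[u.ravel(),v.ravel()].astype(float).reshape(-1,1,2),K(c),c["dist_coeffs"]).reshape(-1,2)
    P=np.c_[p,np.ones(len(p))]*d.reshape(-1,1)
    return (P@c["extrinsics"][:3,:3].T+c["extrinsics"][:3,3]).reshape(420,560,3)
def proj(n,P):
    c=bot.camera_model(n);E=np.linalg.inv(c["extrinsics"])
    return cv2.projectPoints(np.array(P,float),cv2.Rodrigues(E[:3,:3])[0],E[:3,3],K(c),c["dist_coeffs"])[0].reshape(-1,2)
E
python3 - <<'E'
from h import *
np.set_printoptions(precision=4,suppress=True)
cr=lambda P:np.array(P)/2.7+[190,110]-0.3
pad=plane("top",cr([(77,182),(380,136),(401,258),(94,306)]),0.004)
print("pad",pad[:,:2],pad.mean(0),np.linalg.norm(np.diff(pad,axis=0),axis=1))
con=plane("top",cr([(231,350),(375,342),(377,398),(234,407)]),0.028)
print("con",con[:,:2],con.mean(0),np.linalg.norm(np.diff(con,axis=0),axis=1))
print("green",plane("top",cr([(256,375),(350,369)]),0.035))
print("caps",plane("top",cr([(126,205),(338,167)]),0.152))
for n in("top","scene"):
    im,d=bot.grab_frame(n);C=cloud(n,d)
    for nm in("egg_carton","milk_carton"):
        ms=bot.masks_of(nm,n)
        m=ms[0]["mask"];P=C[m];P=P[d[m]>0]
        t=P[(P[:,2]>.137)&(P[:,2]<.148)]
        print(n,nm,ms[0]["p"],ms[0]["box"],P[:,2].max(),len(t),cv2.minAreaRect(t[:,:2].astype(np.float32)*1000),t.mean(0))
    for nm in("bowl","spice_jar","syrup_bottle","cup"):
        ms=bot.masks_of(nm,n)
        if ms: P=C[ms[0]["mask"]];print(n,nm,ms[0]["p"],np.median(P,0))
    # green key via color+depth
    g=cv2.cvtColor(im,cv2.COLOR_RGB2HSV)
    lo=plane("top",[(275,237)],.028)
    m=(C[...,2]>.03)&(C[...,2]<.06)&(g[...,0]>45)&(g[...,0]<80)&(g[...,1]>120)
    k,l,s,c=cv2.connectedComponentsWithStats(m.astype(np.uint8))
    for i in range(1,k):
        if s[i,4]>8: print(n,"green blob",s[i],C[l==i].mean(0),C[l==i][:,2].max())
print(bot.observe()["clock"])
E
```

```text
pad [[ 0.6524  0.2182]
 [ 0.7113 -0.1345]
 [ 0.5655 -0.1573]
 [ 0.5063  0.1934]] [0.6089 0.03   0.004 ] [0.3576 0.1476 0.3557]
con [[ 0.4535  0.0359]
 [ 0.4641 -0.1248]
 [ 0.4017 -0.1264]
 [ 0.3901  0.0317]] [ 0.4274 -0.0459  0.028 ] [0.161  0.0625 0.1585]
green [[ 0.4249  0.0077  0.035 ]
 [ 0.4326 -0.0963  0.035 ]]
caps [[ 0.5879  0.1456  0.152 ]
 [ 0.6314 -0.0773  0.152 ]]
top egg_carton 0.62 [228.0, 173.5, 250.8, 208.6] 0.15827649317853454 228 ((588.4430541992188, 145.93443298339844), (60.23089599609375, 39.947715759277344), 6.390565395355225) [0.5887 0.1458 0.1427]
top milk_carton 0.95 [304.5, 160.5, 321.6, 197.4] 0.1562019089738198 211 ((633.15966796875, -75.99627685546875), (61.260826110839844, 38.06604766845703), 9.784319877624512) [ 0.632  -0.0756  0.1427]
top bowl 0.97 [0.803  0.0388 0.018 ]
top spice_jar 0.82 [0.429  0.375  0.0808]
top syrup_bottle 0.56 [ 0.7566 -0.2028  0.0971]
top cup 0.91 [ 0.4564 -0.4237  0.0372]
top green blob [281 245   8   8  52] [0.4233 0.0077 0.0497] 0.05695214136188609
top green blob [298 245   9   6  23] [ 0.428  -0.0443  0.0328] 0.03881806026012
[... 715 characters left out ...]
487 0.3668 0.0543]
scene syrup_bottle 0.78 [ 0.7843 -0.2209  0.0768]
scene cup 0.73 [ 0.4685 -0.4192  0.0571]
scene green blob [274 182   5   3  13] [0.325  0.1827 0.0503] 0.05374537794512957
scene green blob [264 190   5   4  13] [0.3229 0.1337 0.0328] 0.0363175568509021
scene green blob [194 211   6   4  20] [ 0.2789 -0.1397  0.0506] 0.053798812217290215
scene green blob [257 210   6   5  24] [0.4276 0.0046 0.0507] 0.05448299032672499
scene green blob [182 221   9   6  22] [ 0.2836 -0.1882  0.0323] 0.036122596899694104
scene green blob [246 221   8   5  17] [ 0.4282 -0.0415  0.0318] 0.03444150961097203
scene green blob [ 34 239  28  13  92] [ 0.0724 -0.5771  0.0385] 0.04300191861328606
1.4
```

Call:
{"name": "arm_command", "arguments": {"moves": [{"ry": -0.12, "x": -2.8, "z": 3.0, "y": -1, "gripper": -1}, {"ry": -0.24, "x": -5.6, "z": 6.0, "y": -2, "gripper": -1}, {"ry": -0.36, "x": -8.4, "z": 9.0, "y": -2, "gripper": -1}, {"ry": -0.48, "x": -11.2, "z": 12.0, "y": -2, "gripper": -1}, {"ry": -0.6, "x": -14, "z": 15.0, "y": -2, "gripper": -1}]}}

```text
invalid input at $.moves[0]: expected keys rx, ry, rz, x, y, z, gripper
```

Call:
{"name": "arm_command", "arguments": {"moves": [{"rx": 0, "ry": -0.12, "rz": 0, "x": -2.8, "z": 3.0, "y": -1, "gripper": -1}, {"rx": 0, "ry": -0.24, "rz": 0, "x": -5.6, "z": 6.0, "y": -2, "gripper": -1}, {"rx": 0, "ry": -0.36, "rz": 0, "x": -8.4, "z": 9.0, "y": -2, "gripper": -1}, {"rx": 0, "ry": -0.48, "rz": 0, "x": -11.2, "z": 12.0, "y": -2, "gripper": -1}, {"rx": 0, "ry": -0.6, "rz": 0, "x": -14, "z": 15.0, "y": -2, "gripper": -1}]}}

```text
clock: 1.82
position: [0.3399, -0.3756, 0.2516]
tool_rot: [-1.571, -0.001, -0.532]
force: [1.7, -0.7, -0.1]
grip_width: 0.0255
```

```bash
cat >> h.py <<'E'
from scipy.spatial.transform import Rotation as Ro
def to(x,y,z,yaw):
    o=bot.observe();R=Ro.from_euler("xyz",o["tool_rot"])
    d=R.inv().apply(np.array([x,y,z])-o["position"])*100
    r=(R.inv()*Ro.from_euler("xyz",[-np.pi/2,0,yaw])).as_rotvec()
    print("t",o["clock"],"pos",o["position"].round(4),"rot",o["tool_rot"].round(3),"F",o["force"].round(2),"w",o["grip_width"].round(4),"\n shift cm",d.round(2),"turn",r.round(3))
E
python3 -c "
from h import *
to(.581,.211,.25,.112)"
```

```text
Traceback (most recent call last):
  File "h.py", line 22, in to
    print("t",o["clock"],"pos",o["position"].round(4),"rot",o["tool_rot"].round(3),"F",o["force"].round(2),"w",o["grip_width"].round(4),"\n shift cm",d.round(2),"turn",r.round(3))
                                                                                                               ^^^^^^^^^^^^^^^^^^^^^
AttributeError: 'float' object has no attribute 'round'
```

```bash
sed -i 's/o\["grip_width"\].round(4)/round(float(o["grip_width"]),4)/' h.py
python3 -c "
from h import *
to(.581,.211,.25,.112)"
```

```text
t 1.8167 pos [ 0.3399 -0.3756  0.2516] rot [-1.571e+00 -1.000e-03 -5.320e-01] F [ 1.75 -0.7  -0.1 ] w 0.0255 
 shift cm [-8.99  0.13 62.78] turn [ 0.001 -0.644  0.   ]
```

Call:
{"name": "arm_command", "arguments": {"moves": [{"rx": 0, "ry": -0.05, "rz": 0, "x": -0.6, "y": 0, "z": 4.1, "gripper": -1}, {"rx": 0, "ry": -0.1, "rz": 0, "x": -1.2, "y": 0, "z": 8.2, "gripper": -1}, {"rx": 0, "ry": -0.15, "rz": 0, "x": -1.8, "y": 0, "z": 12.3, "gripper": -1}, {"rx": 0, "ry": -0.2, "rz": 0, "x": -2.4, "y": 0, "z": 16.4, "gripper": -1}, {"rx": 0, "ry": -0.25, "rz": 0, "x": -3, "y": 0, "z": 20.5, "gripper": -1}]}}

```text
clock: 2.23
position: [0.4192, -0.1841, 0.2516]
tool_rot: [-1.571, -0.001, -0.286]
force: [0.6, -1.3, 0.7]
grip_width: 0.0001
```

```bash
python3 -c "
from h import *
to(.581,.211,.25,.112)"
```

```text
t 2.2333 pos [ 0.4192 -0.1841  0.2516] rot [-1.571e+00 -1.000e-03 -2.860e-01] F [ 0.62 -1.29  0.71] w 0.0001 
 shift cm [ 4.38  0.15 42.47] turn [ 0.    -0.398  0.001]
```

Call:
{"name": "arm_command", "arguments": {"moves": [{"rx": 0, "ry": -0.04, "rz": 0, "x": 0.4, "y": 0, "z": 4.1, "gripper": -1}, {"rx": 0, "ry": -0.08, "rz": 0, "x": 0.8, "y": 0, "z": 8.2, "gripper": -1}, {"rx": 0, "ry": -0.12, "rz": 0, "x": 1.2, "y": 0, "z": 12.3, "gripper": -1}, {"rx": 0, "ry": -0.16, "rz": 0, "x": 1.6, "y": 0, "z": 16.4, "gripper": -1}, {"rx": 0, "ry": -0.2, "rz": 0, "x": 2, "y": 0, "z": 20.5, "gripper": -1}]}}

```text
clock: 2.65
position: [0.4967, 0.0068, 0.2516]
tool_rot: [-1.571, -0.001, -0.086]
force: [1.1, -0.9, 0.7]
grip_width: -0.0001
```

```bash
python3 -c "
from h import *
to(.581,.211,.25,.112)"
```

```text
t 2.65 pos [0.4967 0.0068 0.2516] rot [-1.571e+00 -1.000e-03 -8.600e-02] F [ 1.12 -0.88  0.73] w -0.0001 
 shift cm [ 6.64  0.16 21.07] turn [ 0.    -0.198  0.001]
```

Call:
{"name": "arm_command", "arguments": {"moves": [{"rx": 0, "ry": -0.04, "rz": 0, "x": 1.2, "y": 0, "z": 3.9, "gripper": -1}, {"rx": 0, "ry": -0.08, "rz": 0, "x": 2.4, "y": 0, "z": 7.8, "gripper": -1}, {"rx": 0, "ry": -0.12, "rz": 0, "x": 3.6, "y": 0, "z": 11.7, "gripper": -1}, {"rx": 0, "ry": -0.16, "rz": 0, "x": 5, "y": 0, "z": 15.6, "gripper": -1}, {"rx": 0, "ry": -0.198, "rz": 0, "x": 6.2, "y": 0, "z": 19.5, "gripper": -1}]}}

```text
clock: 3.07
position: [0.5759, 0.1955, 0.2514]
tool_rot: [-1.571, -0.0, 0.111]
force: [0.5, -1.5, 1.0]
grip_width: 0.0003
```

Call:
{"name": "arm_command", "arguments": {"moves": [{"rx": 0, "ry": 0, "rz": 0, "x": 0, "y": 0, "z": 2.5, "gripper": -1}, {"rx": 0, "ry": 0, "rz": 0, "x": 0, "y": 0, "z": 2.5, "gripper": -1}]}}

```text
clock: 3.23
position: [0.5712, 0.2249, 0.2509]
tool_rot: [-1.568, 0.001, 0.116]
force: [-0.9, 0.9, 0.6]
grip_width: 0.0001
```

```bash
python3 -c "
from h import *
to(.581,.211,.132,.112)
im,d=bot.grab_frame('top');cv2.imwrite('pics/top1.png',cv2.resize(im[110:330,190:420,::-1],None,fx=2.7,fy=2.7))"
```

```text
t 3.2333 pos [0.5712 0.2249 0.2509] rot [-1.568e+00  1.000e-03  1.160e-01] F [-0.9   0.86  0.63] w 0.0001 
 shift cm [ 0.82 11.88 -1.54] turn [-0.003  0.004 -0.001]
```

View pics/top1.png

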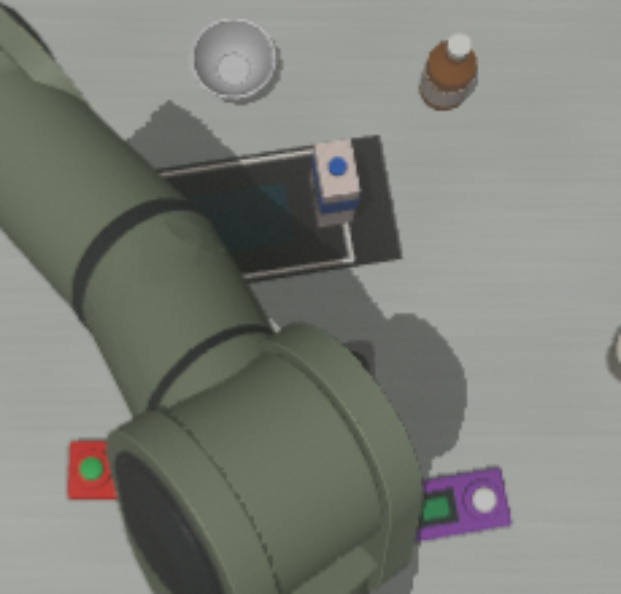

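Call:
{"name": "arm_command", "arguments": {"moves": [{"rx": 0, "ry": 0, "rz": 0, "x": 0.5, "y": 3.5, "z": 0, "gripper": -1}, {"rx": 0, "ry": 0, "rz": 0, "x": 0.9, "y": 7, "z": 0, "gripper": -1}, {"rx": 0, "ry": 0, "rz": 0, "x": 0.9, "y": 10.5, "z": -0.2, "gripper": -1}, {"rx": 0, "ry": 0, "rz": 0, "x": 0.9, "y": 11.9, "z": -0.5, "gripper": -1}, {"rx": 0, "ry": 0, "rz": 0, "x": 0.9, "y": 11.9, "z": -0.5, "gripper": -1}]}}

```text
clock: 3.7
position: [0.5806, 0.2121, 0.1289]
tool_rot: [-1.573, 0.005, 0.109]
force: [-0.0, -0.2, 0.2]
grip_width: 0.0002
```

```bash
python3 -c "
from h import *
to(.5885+.033*-.111,.146+.033*.994,.132,.112)
im,d=bot.grab_frame('scene');cv2.imwrite('pics/sc1.png',cv2.resize(im[120:270,200:400,::-1],None,fx=3.9,fy=3.9))"
```

```text
t 3.7 pos [0.5806 0.2121 0.1289] rot [-1.573  0.005  0.109] F [-0.03 -0.19  0.2 ] w 0.0002 
 shift cm [ 0.06 -0.31 -3.36] turn [ 0.002 -0.003 -0.005]
```

View pics/sc1.png

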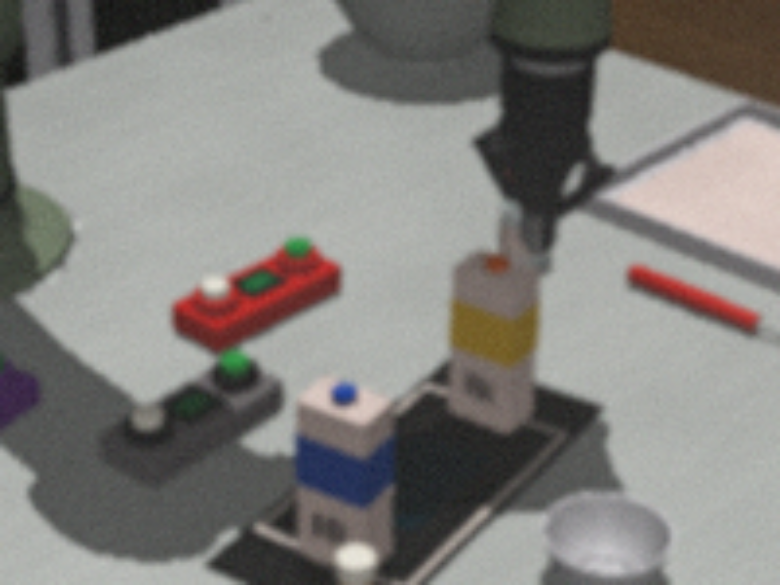

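Call:
{"name": "arm_command", "arguments": {"moves": [{"rx": 0, "ry": 0, "rz": 0, "x": 0, "y": -0.3, "z": -1.0, "gripper": -1}, {"rx": 0, "ry": 0, "rz": 0, "x": 0, "y": -0.3, "z": -2.0, "gripper": -1}, {"rx": 0, "ry": 0, "rz": 0, "x": 0, "y": -0.3, "z": -2.6, "gripper": -1}, {"rx": 0, "ry": 0, "rz": 0, "x": 0, "y": -0.3, "z": -2.9, "gripper": -1}, {"rx": 0, "ry": 0, "rz": 0, "x": 0, "y": -0.3, "z": -3.1, "gripper": -1}]}}

```text
clock: 4.17
position: [0.5859, 0.1827, 0.1361]
tool_rot: [-1.571, -0.001, 0.109]
force: [0.2, 0.3, 0.1]
grip_width: 0.0002
```

Call:
{"name": "arm_command", "arguments": {"moves": [{"rx": 0, "ry": 0, "rz": 0, "x": 0, "y": 0, "z": -0.2, "gripper": -1}, {"rx": 0, "ry": 0, "rz": 0, "x": 0, "y": 0, "z": -0.4, "gripper": -1}, {"rx": 0, "ry": 0, "rz": 0, "x": 0, "y": 0, "z": -0.6, "gripper": -1}, {"rx": 0, "ry": 0, "rz": 0, "x": 0, "y": 0, "z": -0.8, "gripper": -1}, {"rx": 0, "ry": 0, "rz": 0, "x": 0, "y": 0, "z": -1.0, "gripper": -1}]}}

```text
clock: 4.58
position: [0.5864, 0.1739, 0.1353]
tool_rot: [-1.571, 0.0, 0.11]
force: [1.1, 1.0, 0.1]
grip_width: -0.0
```

Call:
{"name": "arm_command", "arguments": {"moves": [{"rx": 0, "ry": 0, "rz": 0, "x": 0, "y": 0, "z": -0.2, "gripper": -1}, {"rx": 0, "ry": 0, "rz": 0, "x": 0, "y": 0, "z": -0.4, "gripper": -1}, {"rx": 0, "ry": 0, "rz": 0, "x": 0, "y": 0, "z": -0.6, "gripper": -1}, {"rx": 0, "ry": 0, "rz": 0, "x": 0, "y": 0, "z": -0.8, "gripper": -1}, {"rx": 0, "ry": 0, "rz": 0, "x": 0, "y": 0, "z": -1.0, "gripper": -1}]}}

```text
clock: 5.0
position: [0.5875, 0.1637, 0.1353]
tool_rot: [-1.571, 0.0, 0.11]
force: [0.3, 0.7, 0.3]
grip_width: -0.0003
```

```bash
python3 -c "
from h import *
to(.5885+.033*-.111,.146+.033*.994,.132,.112)
im,d=bot.grab_frame('scene');cv2.imwrite('pics/sc2.png',cv2.resize(im[120:270,200:400,::-1],None,fx=3.9,fy=3.9))"
```

```text
t 5.0 pos [0.5875 0.1637 0.1353] rot [-1.571  0.     0.11 ] F [0.28 0.69 0.35] w -0.0003 
 shift cm [-0.1   0.33  1.53] turn [ 0.    -0.002 -0.   ]
```

View pics/sc2.png

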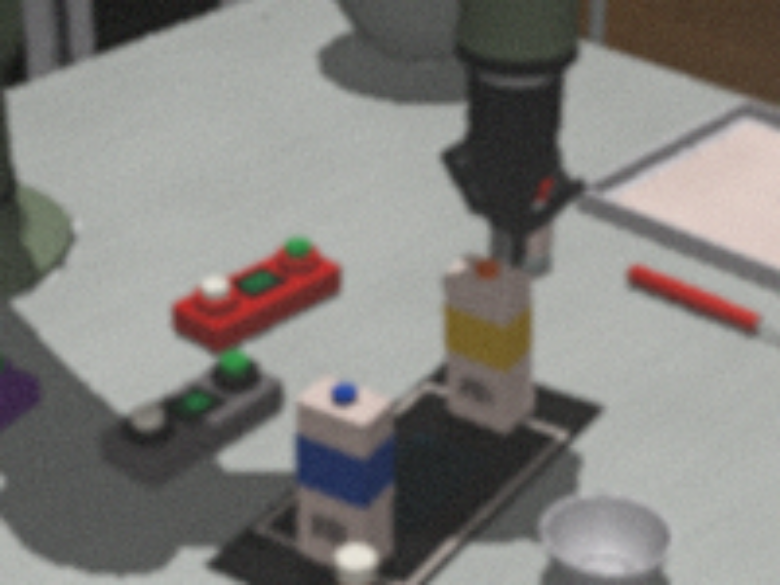

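Call:
{"name": "arm_command", "arguments": {"moves": [{"rx": 0, "ry": 0, "rz": 0, "x": 0, "y": 0, "z": -0.25, "gripper": -1}, {"rx": 0, "ry": 0, "rz": 0, "x": 0, "y": 0, "z": -0.5, "gripper": -1}, {"rx": 0, "ry": 0, "rz": 0, "x": 0, "y": 0, "z": -0.75, "gripper": -1}, {"rx": 0, "ry": 0, "rz": 0, "x": 0, "y": 0, "z": -1.0, "gripper": -1}, {"rx": 0, "ry": 0, "rz": 0, "x": 0, "y": 0, "z": -1.25, "gripper": -1}]}}

```text
clock: 5.47
position: [0.5889, 0.1511, 0.1353]
tool_rot: [-1.571, 0.0, 0.11]
force: [-0.3, 0.0, 0.5]
grip_width: -0.0001
```

Call:
{"name": "arm_command", "arguments": {"moves": [{"rx": 0, "ry": 0, "rz": 0, "x": 0, "y": 0, "z": -0.25, "gripper": -1}, {"rx": 0, "ry": 0, "rz": 0, "x": 0, "y": 0, "z": -0.5, "gripper": -1}, {"rx": 0, "ry": 0, "rz": 0, "x": 0, "y": 0, "z": -0.75, "gripper": -1}, {"rx": 0, "ry": 0, "rz": 0, "x": 0, "y": 0, "z": -1.0, "gripper": -1}, {"rx": 0, "ry": 0, "rz": 0, "x": 0, "y": 0, "z": -1.25, "gripper": -1}]}}

```text
clock: 5.88
position: [0.5903, 0.1388, 0.1353]
tool_rot: [-1.571, 0.0, 0.11]
force: [0.3, 0.2, 0.1]
grip_width: 0.0002
```

```bash
python3 -c "
from h import *
to(.5885+.033*-.111,.146+.033*.994,.132,.112)
im,d=bot.grab_frame('scene');cv2.imwrite('pics/sc3.png',cv2.resize(im[120:270,200:400,::-1],None,fx=3.9,fy=3.9))"
```

```text
t 5.8833 pos [0.5903 0.1388 0.1353] rot [-1.571  0.     0.11 ] F [0.31 0.24 0.12] w 0.0002 
 shift cm [-0.1   0.33  4.04] turn [-0.    -0.002 -0.   ]
```

View pics/sc3.png

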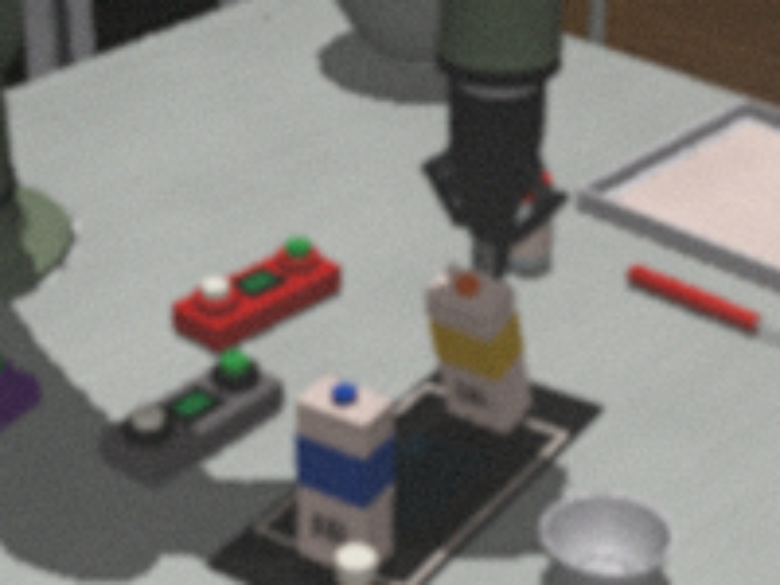

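Call:
{"name": "arm_command", "arguments": {"moves": [{"rx": 0, "ry": 0, "rz": 0, "x": 0, "y": 0, "z": -0.2, "gripper": -1}, {"rx": 0, "ry": 0, "rz": 0, "x": 0, "y": 0, "z": -0.4, "gripper": -1}, {"rx": 0, "ry": 0, "rz": 0, "x": 0, "y": 0, "z": -0.6, "gripper": -1}, {"rx": 0, "ry": 0, "rz": 0, "x": 0, "y": 0, "z": -0.6, "gripper": -1}, {"rx": 0, "ry": 0, "rz": 0, "x": 0, "y": 0, "z": -0.6, "gripper": -1}]}}

```text
clock: 6.35
position: [0.591, 0.1329, 0.1353]
tool_rot: [-1.571, -0.0, 0.11]
force: [0.1, 0.1, -0.3]
grip_width: -0.0001
```

```bash
python3 -c "
from h import *
to(.5885+.033*-.111,.146+.033*.994,.132,.112)
im,d=bot.grab_frame('scene');cv2.imwrite('pics/sc4.png',cv2.resize(im[120:270,200:400,::-1],None,fx=3.9,fy=3.9))"
```

```text
t 6.35 pos [0.591  0.1329 0.1353] rot [-1.571 -0.     0.11 ] F [ 0.11  0.08 -0.3 ] w -0.0001 
 shift cm [-0.11  0.33  4.63] turn [-0.    -0.002  0.   ]
```

View pics/sc4.png

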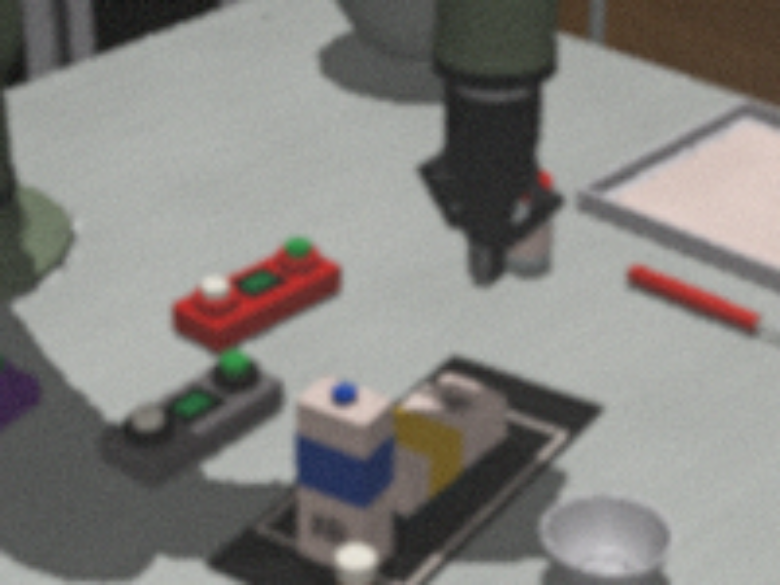

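Call:
{"name": "arm_command", "arguments": {"moves": [{"rx": 0, "ry": 0, "rz": 0, "x": 0, "y": -4, "z": 0, "gripper": -1}, {"rx": 0, "ry": 0, "rz": 0, "x": -1, "y": -8, "z": -1, "gripper": -1}, {"rx": 0, "ry": 0, "rz": 0, "x": -3, "y": -10, "z": -4, "gripper": -1}, {"rx": 0, "ry": 0, "rz": 0, "x": -5, "y": -10, "z": -7.6, "gripper": -1}, {"rx": 0, "ry": 0, "rz": 0, "x": -7, "y": -10, "z": -11.2, "gripper": -1}]}}

```text
clock: 6.82
position: [0.5333, 0.0135, 0.2366]
tool_rot: [-1.571, -0.003, 0.111]
force: [0.8, 0.1, -0.0]
grip_width: 0.0003
```

Call:
{"name": "arm_command", "arguments": {"moves": [{"rx": 0, "ry": 0, "rz": 0, "x": -1, "y": 0, "z": -4, "gripper": -1}, {"rx": 0, "ry": 0, "rz": 0, "x": -2, "y": 0, "z": -8, "gripper": -1}, {"rx": 0, "ry": 0, "rz": 0, "x": -3, "y": 0, "z": -12, "gripper": -1}, {"rx": 0, "ry": 0, "rz": 0, "x": -4, "y": 0, "z": -16, "gripper": -1}, {"rx": 0, "ry": 0, "rz": 0, "x": -5, "y": 0, "z": -20, "gripper": -1}]}}

```text
clock: 7.23
position: [0.5053, -0.1921, 0.2356]
tool_rot: [-1.571, -0.0, 0.11]
force: [1.1, -0.3, 0.5]
grip_width: 0.0001
```

```bash
python3 -c "
from h import *
to(.4245,.0075,.12,.112)
im,d=bot.grab_frame('top');cv2.imwrite('pics/top2.png',cv2.resize(im[110:330,190:420,::-1],None,fx=2.7,fy=2.7,interpolation=cv2.INTER_CUBIC))"
```

```text
t 7.2333 pos [ 0.5053 -0.1921  0.2356] rot [-1.571 -0.     0.11 ] F [ 1.13 -0.25  0.5 ] w 0.0001 
 shift cm [-5.84 11.55 20.73] turn [ 0.    -0.002  0.   ]
```

View pics/top2.png

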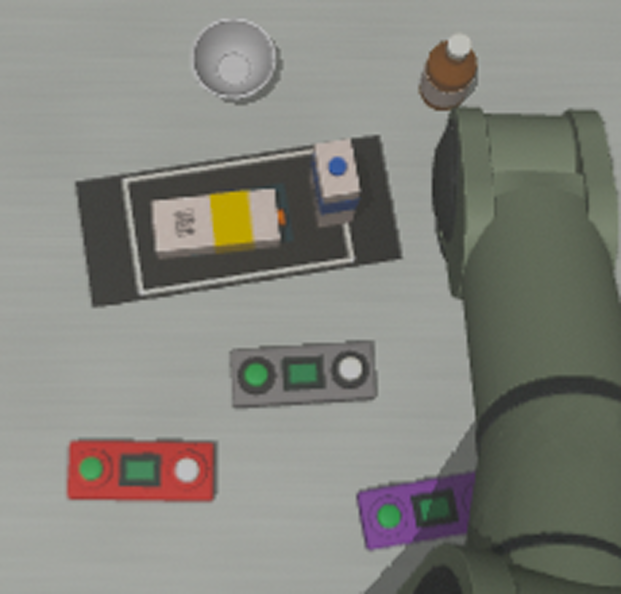

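Call:
{"name": "arm_command", "arguments": {"moves": [{"rx": 0, "ry": 0, "rz": 0, "x": -1.1, "y": 0, "z": 4, "gripper": -1}, {"rx": 0, "ry": 0, "rz": 0, "x": -2.2, "y": 0, "z": 8, "gripper": -1}, {"rx": 0, "ry": 0, "rz": 0, "x": -3.3, "y": 0, "z": 12, "gripper": -1}, {"rx": 0, "ry": 0, "rz": 0, "x": -4.4, "y": 0, "z": 16, "gripper": -1}, {"rx": 0, "ry": 0, "rz": 0, "x": -5.8, "y": 0, "z": 20, "gripper": -1}]}}

```text
clock: 7.7
position: [0.4258, 0.0033, 0.2354]
tool_rot: [-1.571, -0.001, 0.11]
force: [1.4, 0.4, 0.3]
grip_width: -0.0001
```

```bash
python3 -c "
from h import *
to(.4245,.0065,.08,.112)
im,d=bot.grab_frame('scene');C=cloud('scene',d)
im2=im[200:232,230:275];print((C[203:224:2,250:268:2,2]*1000).round().astype(int))
g=bot.observe()
"
```

```text
t 7.7 pos [0.4258 0.0033 0.2354] rot [-1.571e+00 -1.000e-03  1.100e-01] F [1.37 0.4  0.3 ] w -0.0001 
 shift cm [-0.1  15.54  0.33] turn [ 0.    -0.002  0.001]
[[21 28 28 30 26 26 19 16  9]
 [12 18 19 22 20 17  9 11  3]
 [ 3 13 15 19 14  9  2  3  1]
 [-1  3  6  6 10  1  1 -1  2]
 [ 3  3  1  4 47 52 51  4  0]
 [ 5  2 -3 42 53 51 47 41  0]
 [ 1 -2 40 43 46 48 43 39 40]
 [31 25 32 41 41 40 41 36 37]
 [28 27 31 30 35 36 36 32 30]
 [31 31 35 32 28 26 32 29 28]
 [31 29 33 27 33 28 30 29 26]]
```

Call:
{"name": "arm_command", "arguments": {"moves": [{"rx": 0, "ry": 0, "rz": 0, "x": -0.1, "y": 3.5, "z": 0.3, "gripper": -1}, {"rx": 0, "ry": 0, "rz": 0, "x": -0.1, "y": 7, "z": 0.3, "gripper": -1}, {"rx": 0, "ry": 0, "rz": 0, "x": -0.1, "y": 10.5, "z": 0.3, "gripper": -1}, {"rx": 0, "ry": 0, "rz": 0, "x": -0.1, "y": 13.5, "z": 0.3, "gripper": -1}, {"rx": 0, "ry": 0, "rz": 0, "x": -0.1, "y": 16, "z": 0.3, "gripper": -1}]}}

```text
clock: 8.17
position: [0.4246, 0.0047, 0.0734]
tool_rot: [-1.57, 0.001, 0.111]
force: [1.0, -0.2, -0.0]
grip_width: 0.0
```

Call:
{"name": "arm_command", "arguments": {"moves": [{"rx": 0, "ry": 0, "rz": 0, "x": 0, "y": 0.5, "z": 0, "gripper": -1}, {"rx": 0, "ry": 0, "rz": 0, "x": 0, "y": 1, "z": 0, "gripper": -1}, {"rx": 0, "ry": 0, "rz": 0, "x": 0, "y": 1.5, "z": 0, "gripper": -1}, {"rx": 0, "ry": 0, "rz": 0, "x": 0, "y": 1.9, "z": 0, "gripper": -1}, {"rx": 0, "ry": 0, "rz": 0, "x": 0, "y": 1.9, "z": 0, "gripper": -1}]}}

```text
clock: 8.58
position: [0.4257, 0.0044, 0.0567]
tool_rot: [-1.571, -0.001, 0.11]
force: [-0.2, 0.6, -0.3]
grip_width: 0.0002
```

```bash
python3 -c "
from h import *
to(.4245,.0065,.045,.112)
im,d=bot.grab_frame('scene');cv2.imwrite('pics/sc5.png',cv2.resize(im[120:270,200:400,::-1],None,fx=3.9,fy=3.9))"
```

```text
t 8.5833 pos [0.4257 0.0044 0.0567] rot [-1.571e+00 -1.000e-03  1.100e-01] F [-0.21  0.64 -0.29] w 0.0002 
 shift cm [-0.1   1.17  0.23] turn [ 0.    -0.002  0.001]
```

View pics/sc5.png

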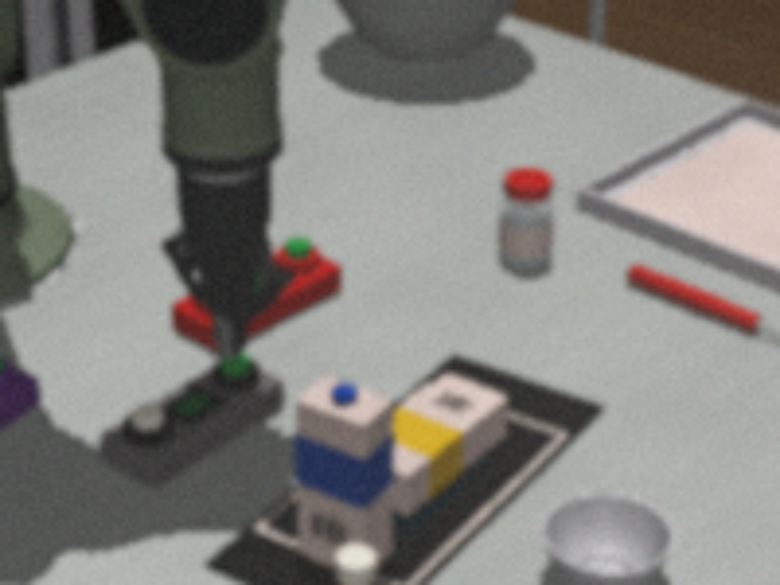

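Call:
{"name": "arm_command", "arguments": {"moves": [{"rx": 0, "ry": 0, "rz": 0, "x": 0, "y": 0.3, "z": 0.1, "gripper": -1}, {"rx": 0, "ry": 0, "rz": 0, "x": 0, "y": 0.6, "z": 0.2, "gripper": -1}, {"rx": 0, "ry": 0, "rz": 0, "x": 0, "y": 0.8, "z": 0.2, "gripper": -1}, {"rx": 0, "ry": 0, "rz": 0, "x": 0, "y": 1.0, "z": 0.2, "gripper": -1}, {"rx": 0, "ry": 0, "rz": 0, "x": 0, "y": 1.0, "z": 0.2, "gripper": -1}]}}

```text
clock: 9.05
position: [0.4253, 0.0066, 0.0461]
tool_rot: [-1.571, -0.0, 0.11]
force: [1.4, -0.7, 3.4]
grip_width: 0.0001
```

Call:
{"name": "arm_command", "arguments": {"moves": [{"rx": 0, "ry": 0, "rz": 0, "x": 0, "y": 0.1, "z": 0, "gripper": -1}, {"rx": 0, "ry": 0, "rz": 0, "x": 0, "y": 0.2, "z": 0, "gripper": -1}, {"rx": 0, "ry": 0, "rz": 0, "x": 0, "y": 0.2, "z": 0, "gripper": -1}]}}

```text
clock: 9.3
position: [0.4253, 0.0065, 0.0443]
tool_rot: [-1.571, -0.0, 0.11]
force: [3.0, 0.7, 4.6]
grip_width: -0.0001
```

Call:
{"name": "arm_command", "arguments": {"moves": [{"rx": 0, "ry": 0, "rz": 0, "x": 0, "y": 0.1, "z": 0, "gripper": -1}, {"rx": 0, "ry": 0, "rz": 0, "x": 0, "y": 0.15, "z": 0, "gripper": -1}, {"rx": 0, "ry": 0, "rz": 0, "x": 0, "y": 0.15, "z": 0, "gripper": -1}]}}

```text
clock: 9.55
position: [0.4255, 0.0065, 0.0436]
tool_rot: [-1.571, -0.001, 0.11]
force: [-3.0, 1.1, 31.8]
grip_width: 0.0
```

Force jumped to 31.8 N, so the key is on its stop. Releasing.

Call:
{"name": "arm_command", "arguments": {"moves": [{"rx": 0, "ry": 0, "rz": 0, "x": 0, "y": -0.3, "z": 0, "gripper": -1}, {"rx": 0, "ry": 0, "rz": 0, "x": 0, "y": -1.5, "z": 0, "gripper": -1}, {"rx": 0, "ry": 0, "rz": 0, "x": 0, "y": -5, "z": 0, "gripper": -1}, {"rx": 0, "ry": 0, "rz": 0, "x": 0, "y": -9, "z": 0, "gripper": -1}, {"rx": 0, "ry": 0, "rz": 0, "x": 0, "y": -13, "z": 0, "gripper": -1}]}}

```text
clock: 9.97
position: [0.4237, 0.0067, 0.1739]
tool_rot: [-1.57, 0.003, 0.111]
force: [1.5, -1.6, 0.6]
grip_width: 0.0003
```

Call:
{"name": "arm_command", "arguments": {"moves": [{"rx": 0, "ry": 0, "rz": 0, "x": 0, "y": -4, "z": 0, "gripper": -1}, {"rx": 0, "ry": 0, "rz": 0, "x": 1, "y": -6, "z": -4, "gripper": -1}, {"rx": 0, "ry": 0, "rz": 0, "x": 2, "y": -6, "z": -8, "gripper": -1}, {"rx": 0, "ry": 0, "rz": 0, "x": 3, "y": -6, "z": -12, "gripper": -1}, {"rx": 0, "ry": 0, "rz": 0, "x": 4, "y": -6, "z": -16, "gripper": -1}]}}

```text
clock: 10.38
position: [0.4814, -0.1482, 0.2333]
tool_rot: [-1.572, -0.0, 0.11]
force: [1.2, 0.3, 0.2]
grip_width: 0.0
```

Call:
{"name": "arm_command", "arguments": {"moves": [{"rx": 0, "ry": 0, "rz": 0, "x": 0, "y": 0, "z": -2, "gripper": -1}, {"rx": 0, "ry": 0, "rz": 0, "x": 0, "y": 0, "z": -4, "gripper": -1}, {"rx": 0, "ry": 0, "rz": 0, "x": 0, "y": 0, "z": -5, "gripper": -1}, {"rx": 0, "ry": 0, "rz": 0, "x": 0, "y": 0, "z": -5, "gripper": -1}, {"rx": 0, "ry": 0, "rz": 0, "x": 0, "y": 0, "z": -5, "gripper": -1}]}}

```text
clock: 10.8
position: [0.4867, -0.195, 0.2325]
tool_rot: [-1.57, 0.001, 0.11]
force: [0.2, 0.6, 0.3]
grip_width: -0.0002
```

```bash
python3 -c "
from h import *
to(.4245,.0065,.045,.112)
im,d=bot.grab_frame('top');C=cloud('top',d);cv2.imwrite('pics/top3.png',cv2.resize(im[110:330,190:420,::-1],None,fx=2.7,fy=2.7,interpolation=cv2.INTER_CUBIC))
print('key',C[246:252,282:288,2].mean())
ms=bot.masks_of('egg_carton','top')
m=ms[0]['mask'];P=C[m];t=P[(P[:,2]>.035)&(P[:,2]<.055)];print(ms[0]['p'],len(t),t.mean(0))
r=cv2.minAreaRect(t[:,:2].astype(np.float32));b=cv2.boxPoints(r);print(r)
a=np.radians(9.5);D=b-[.609,.030];print(np.c_[D@[np.cos(a),np.sin(a)],D@[-np.sin(a),np.cos(a)]].round(4))
"
```

```text
t 10.8 pos [ 0.4867 -0.195   0.2325] rot [-1.57e+00  1.00e-03  1.10e-01] F [0.24 0.6  0.33] w -0.0002 
 shift cm [-3.96 18.77 20.7 ] turn [-0.001 -0.002 -0.001]
key 0.04853026704070615
0.95 879 [0.59891937 0.05392556 0.04302749]
((0.5998117923736572, 0.053481392562389374), (0.06207943335175514, 0.14080509543418884), 6.556196212768555)
[[-0.0326  0.0966]
 [-0.0398 -0.044 ]
 [ 0.0222 -0.0472]
 [ 0.0294  0.0934]]
```

View pics/top3.png

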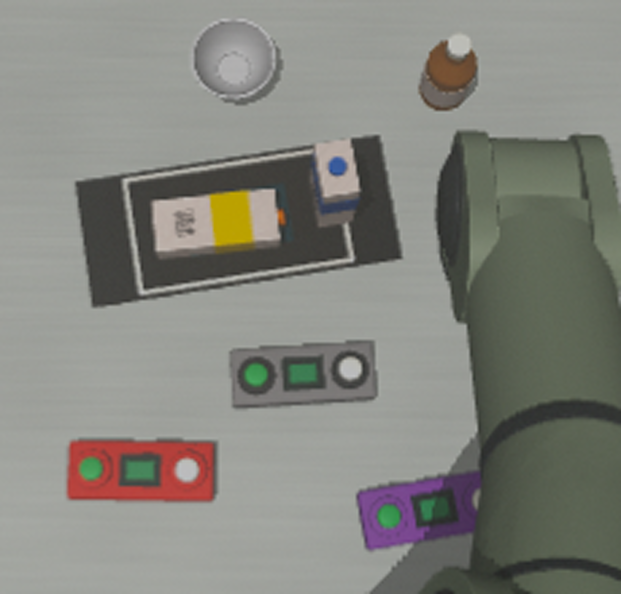

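The carton lies at crop (152–282, 188–258), inside the outline. The green key at (256, 375) is up, and the blue carton is still standing in its place.

```bash
python3 -c "
from workcell import bot
print(bot.job_done())"
```

```text
the job is handed in; nothing more can be done
None
```

I tipped the egg-white carton over with the closed fingertips, pushing about 13 cm up. It fell flat, and I then pressed the green key to its stop and let go. The job was handed in at about 11 s; handing in reports no verdict.

- **Carton:** in the last top-camera check its corners lay within x −40 to +29 mm and y −47 to +97 mm in the pad frame. The limits are ±66 mm and ±121 mm. Its top face was at 43 mm, which fits it lying flat.
- **Green key:** the force rose to 4.6 N and then jumped to 32 N at the stop, so the key bottomed out. That jump is well above the roughly 5 N of the spring, because I pressed slightly past the stop. It came only from the fingertips on the key and lasted a moment. After release the key read about 49 mm high, close to its height before the press (about 50 mm).
- **Everything else:** the blue carton, the bowl and the bottle looked unmoved in the last top-camera picture. The last scene-camera picture, taken before the key press, showed the spice jar and the part of the spatula in view undisturbed. I did not check the cup in a late picture, but the arm did not go near it. The white key was not touched, and the robot was clear of everything at the end.

No check failed or disagreed.

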